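Press a heel lift home on the cobbler's heel press

ROBOT

A 6-joint arm with a two-finger parallel gripper is mounted at the origin on the work surface. World frame = base frame: x ahead of the robot, y to its left, z up, the work surface at z = 0. Lengths are in m, angles in rad, forces in N, time in s.
With the tool pointing down it reaches from about 0.375 to 0.9 m from the base axis. Payload 3.1 kg.
Tool frame: the origin (TCP) lies on the centre line of the jaws, within the pads' length; the fingertips stand 25 mm ahead of it and the grasp point (between the pads) lies 6 mm ahead of it (manip.tip_extent is the distance from the TCP to the fingertips, in m); z points along the fingers, y is the line along which they close (so a half turn about z gives the same grasp; the last joint's range is limited). The gripper opens to 85 mm and grips with 20 to 120 N. Pads are 22 mm wide; open, the fingers measure 114 mm over their backs; the gripper's body (76 mm by 85 mm) begins 54 mm behind the grasp point. The pads swing forward as they close: fully open they stand 13 mm farther back than shut.
Start: joints at [1.129, 0.527, 1.433, -0, 1.181, -0.178], TCP at [0.163, 0.603, 0.256] pointing down, gripper open.
Joint ranges: [-3.08, 3.08], [-0.75, 2.2], [0.22, 2.44], [-1.43, 4.57], [0, 2.65], [-2.85, 2.85]. Speed limits (rad/s): [2.79, 2.79, 3.14, 3.14, 3.14, 3.14].

INTERFACE

Orientations are given as a unit quaternion [x, y, z, w].
In Python, from station import readout, imaging, order, manip gives the robot as it stands.
- The arm moves only by the tool move_arm, never from a script. Its argument "rows" is a list of rows, each a list of 7 numbers: the turn, a rotation vector about the tool's x, y, z in degrees, then the shift along the tool's x, y, z in mm, then the closure, from 0 (fully open) to 1 (shut). A call has 1 to 12 rows; each row is the pose to reach, as a shift and turn from the pose commanded when the call began, along the tool's axes at that moment; what a row does not reach only later rows make up. A row lasts 1/12 s, in which the tool goes at most 41.7 mm and 7.16 degrees, less where a joint would pass 70% of its speed; a pose out of reach is approached as far as the arm can. A call with a gripper value outside its range is refused whole. The fingers move at their own pace and stop on an object; "squeeze" is the grip in N (left out, the last holds). Time passes only in rows, so rows that repeat a pose let the fingers close. It gives the time, the measured TCP pose, the force, the opening and the grip force at its end, in the units of the state.
- readout.sense(): the state, without advancing time (a new reading comes with each control period).
- imaging.snapshot(name): name is "side" or "top" or "wrist"; returns a dict with "img" (400x640x3 uint8, red, green, blue), "z_map" (400x640 float32, m along the optical axis (not along the pixel's ray), 0 where there is no reading), "fovy" (degrees; the focal length in pixels is half the picture's height over the tangent of half this angle, whatever the lens; pixels are square), "cx", "cy" (the principal point, pixels), "rvec" (rotation vector, rad) and "tvec" (3), from world to camera coordinates, as OpenCV has them. Camera axes: x right, y down, z forward; pixel columns grow to the right and rows downward; lengths in m; the calibration is good to about 2 mm. A picture is of the moment at which its call begins.
- order.sign_off(): hands the job in; it is judged then, once.
The state is a dict: "t": time; "q": joint angles; "qd": joint speeds; "tau": joint torques, N m; "tcp_pos": TCP position; "tool_rot": TCP orientation; "force": force on the tool from outside, world axes, zero at the start; "ft_torque": the same for the moment, N m; "finger_gap": opening from 0.0 (shut) to 1.0 (fully open); "gripper_force": force on a finger pad.
Only numpy, scipy, OpenCV 4.12 (cv2) and the standard library are available. Lean on these libraries where they do the work, as an engineer would, in place of code of your own. Each camera call takes 0.05 s, during which the arm holds its last target. There are 200 camera calls.

TASK

Press the rubber lift onto the heel block in the cobbler's press: first swing the press's folded steadying leg all the way out until it clicks into its end detent, then flip the safety catch fully over to its outer side, then pull the hand lever forward as far as it goes and hold it there. A spring pulls the lever back, so the program must finish while the gripper still holds the lever at its stop; the leg stays out, the catch stays off, and the other things on the bench stay where they are.

Things in the scene. Friction and masses are not known exactly. Their poses are not given: they have to be found in the camera images.
- press: Grey cast heel press, fixed to the bench. Origin: centre of the underside of its 200 x 200 x 15 mm base plate, on the bench top. Its x points to its back (away from the robot at yaw 0), y to its left, z up. Column x 45 to 95 mm, 66 mm wide; head over the heel block x -60 to 80, y -33 to 33, z 118 to 178 mm. Hinged steel leg on its right (-y), safety catch on a bracket on its left (+y)
- leg (a joint): Steadying leg, vertical axis at leg_hinge. 0: folded back, pointing 0.45 rad to the right of the press's +x; grows as it swings round to the front (clockwise from above); at 1.12 it points to -y; hard stop at 1.38. Starts at 0 to 0.25. Friction about 1 N at the knob; a spring ball resists with 2 to 4 N more from 0.92 to 1.15, then snaps it on and keeps it seated at 1.38.
- leg_hinge (a point): Point on the leg's hinge axis: press frame (-70, -140, 34) mm.
- leg_knob (a point): Top centre of the upright round steel post near the leg's free end, 130 mm from the hinge axis: post 18 mm in diameter, from 34 to 95 mm above the bench, standing on the flat leg bar (22 mm wide, 20 to 34 mm above the bench). Take or push it between 45 and 95 mm.
- catch (a joint): Safety catch, axis along the press x at catch_hinge. 0: on, finger tab leaning 0.35 rad from upright towards the lever (-y), its bar in front of a horn on the lever axle so that the lever is blocked; grows as the tab tips over to the outer side (+y); stop at 1.6: off, tab leaning 1.25 rad outwards. Starts at 0 to 0.1. Stays where it is left (about 1 N at the tip).
- catch_hinge (a point): Point on the catch axis beneath the finger tab: press frame (-60, 125, 185) mm. The bracket carrying it has an arm at press x -30 to 0, z 111 to 125, from the head out to y 136 mm, and an upright at x -35 to -7, y 114 to 136, up to z 177 mm.
- catch_tip (a point): Middle of the tip of the catch flat steel finger tab, 70 mm from the axis; the tab is 18 mm wide (along press x), 6 mm thick and reaches from the axis to this tip. The blocking bar (12 mm thick, 66 mm long) is on the same axle 46 mm further back (+x); it points to -y when on, up when off.
- lever (a joint): Hand lever, axis along the press y at lever_hinge. 0: rest, leaning 0.5 rad back (+x); grows as it is pulled forward (to -x of the press); 1.2: end stop, ram down on the heel, leaning 0.7 rad forward. Starts at 0. A spring pulls it back: about 4 N at the grip at the start, 11 N at the stop. With the catch on it is blocked at about 0.05 to 0.15.
- lever_hinge (a point): Point on the lever's axis, in the plane of the grip's middle: press frame (0, -50, 150) mm.
- lever_grip: Wooden cylindrical grip of the lever, 24 mm in diameter and 80 mm long, level along the press's y. Origin: its middle, 160 mm from the lever's axis (at rest about 77 mm behind and 140 mm above point lever_hinge). A loose sleeve that turns freely about its own length; its y is the press's y. The steel lever bar (14 mm thick) joins it 10 mm beyond its +y end.
- glue_jar: Bystander: amber glass jar with steel lid, 68 mm in diameter, 95 mm tall. Origin: centre of the underside.
- polish_tin: Bystander: flat dark tin, 80 mm in diameter, 32 mm tall. Origin: centre of the underside.
- tall_tin: Bystander: tall tin with paper label, 72 mm in diameter, 110 mm tall. Origin: centre of the underside.
- hammer: Bystander: hammer lying on the bench, about 260 mm long, handle to -x of its frame.
- brush: Bystander: brush lying on the bench, about 200 mm long.
- mug: Bystander: steel mug, 80 mm in diameter, 85 mm tall. Origin: centre of the underside.
- spare_heel: Bystander: spare D-shaped wooden heel block, about 54 x 54 x 30 mm. Origin: underside.

How it is judged:
On the way, in this order (a step that is already met when the one before it is completed fails the run):
1. the leg is swung out and seated in its end detent (value of joint leg above 1.31 rad and not (value of joint lever above 0.3 rad)), for 0.2 s.
2. the safety catch is flipped over (value of joint catch above 1.25 rad and not (value of joint lever above 0.3 rad)), for 0.2 s.
3. the lever is pulled to its stop and held (value of joint lever above 1.08 rad and contact force between any of the fingers, the arm and lever_grip above 1.5 N), for 0.5 s.
At the end, for the whole second after the job is handed in: Through the last second: leg beyond 1.31 rad (seated), catch beyond 1.25 rad (off), lever beyond 1.08 rad of its 1.2 rad travel and the robot still bearing on its grip with more than 1.5 N (all of step 3 and value of joint leg above 1.31 rad and value of joint catch above 1.25 rad); the arm keeps its last pose, push and grip.
It fails at once if the lever is forced past the safety catch (value of joint lever above 0.3 rad and not (value of joint catch above 0.8 rad)).
It fails at once if one of the bystanders is knocked more than 40 mm from its place (distance of any of glue_jar, polish_tin, tall_tin, hammer, brush, mug, spare_heel from where it was at the start of the episode above 0.04 m).
It also fails if it takes over 72 s, if anything falls off the work surface, if the arm or the gripper's body presses on something with over 40 N, if the wrist force passes 120 N, or if a joint passes its speed limit or range.

## Working session

There is one attempt and no reset: what is moved stays moved. The work goes in short steps, Python scripts to look and compute and a tool call to move; the robot and the scene stay as the last step left them, time stands still between calls to the robot, and variables do not carry over. Pictures are saved under pics/ and viewed, at most 10 in all, crops included, and the job is handed in when it is done.

Besides the shell and the picture viewer there is one more tool, called after ">>>" as name([rows], argument=value, ...), one row to a line, values as JSON. move_arm: Moves the arm, as the interface text tells. Its arguments: {"type":"object","properties":{"rows":{"type":"array"},"squeeze":{"type":"number"}},"required":["rows"]}

```bash
mkdir -p pics; ls; cat > h.py <<'E'
import numpy as np, cv2
from scipy.spatial.transform import Rotation as R
from station import readout, imaging, order, manip
def snap(n):
    s=imaging.snapshot(n); s['f']=200/np.tan(np.radians(s['fovy'])/2); s['R']=cv2.Rodrigues(np.array(s['rvec'],float))[0]; s['t']=np.array(s['tvec'],float).ravel(); return s
def cloud(s):
    v,u=np.mgrid[0:400,0:640]; z=s['z_map']; c=np.stack([(u-s['cx'])/s['f']*z,(v-s['cy'])/s['f']*z,z],-1)
    return (c-s['t'])@s['R']   # world
def proj(s,p):
    c=np.atleast_2d(p)@s['R'].T+s['t']; return c[:,:2]/c[:,2:]*s['f']+[s['cx'],s['cy']]
E
python3 - <<'E'
from h import *
for n in('top','side'):
    s=snap(n); cv2.imwrite(f'pics/{n}0.png',s['img'][:,:,::-1]); np.savez(f'{n}0.npz',**s)
    P=cloud(s); print(n,s['f'],-s['R'].T@s['t'],(s['z_map']>0).mean())
print(readout.sense())
E
```

```text
pics
top 407.46435052688753 [ 0.32510183 -0.01199333  1.48213187] 0.99615234375
side 512.6714689462516 [-0.30290098  0.82913115  1.53795815] 0.98561328125
{'t': 0.1, 'q': array([ 1.12848415e+00,  5.28378968e-01,  1.43379686e+00,  2.71095051e-05,
        1.18142205e+00, -1.78546285e-01]), 'qd': array([-7.39858544e-05, -2.40802432e-03, -3.88560258e-03,  1.57393978e-03,
       -9.54590671e-04, -1.03929207e-04]), 'tau': array([ 1.17081941e-04, -4.43301916e+01, -1.78586233e+01, -2.19953322e-04,
        3.88722285e-03, -1.94295029e-05]), 'tcp_pos': array([0.1626758 , 0.60282513, 0.25542068]), 'tool_rot': array([ 1.31506018e-01,  9.91314865e-01, -9.50859044e-04, -3.18200571e-04]), 'force': array([ 0.07013719,  0.06228087, -0.60846289]), 'ft_torque': array([-0.06153774, -0.01214074,  0.01855825]), 'gripper_force': 0.0, 'finger_gap': 1.0000719634731305}
```

View pics/top0.png

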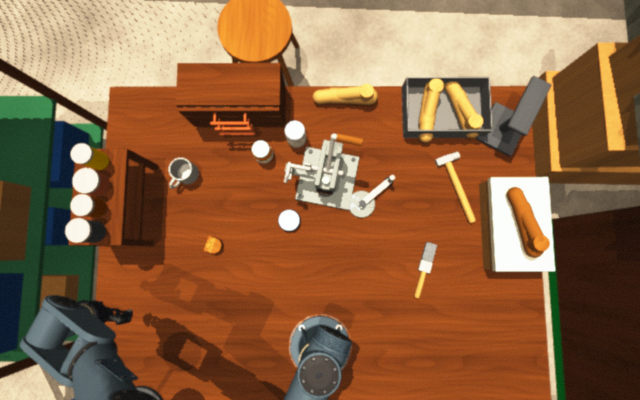

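View pics/side0.png

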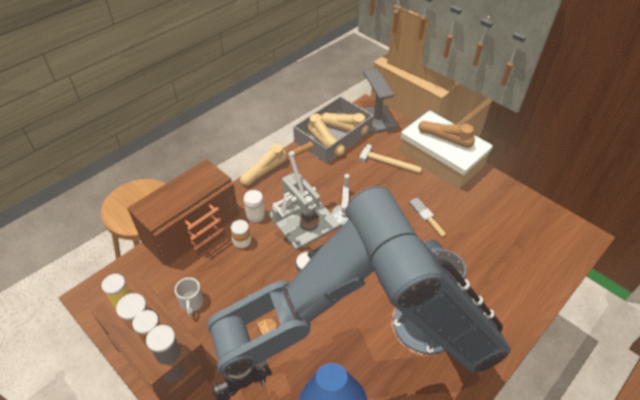

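The top view shows the press around (327,172), leg disc at (362,205), knob at (392,179), catch at (290,172) and wooden grip at (347,139). The side view shows the same with the arm partly in front. Next, the press pose from depth.

```bash
python3 - <<'E'
from h import *
s=dict(np.load('top0.npz')); P=cloud(s); img=s['img']
hsv=cv2.cvtColor(img,cv2.COLOR_RGB2HSV)
v,u=np.mgrid[0:400,0:640]
roi=(u>275)&(u<410)&(v>125)&(v<220)
z=P[...,2]
base=roi&(z>0.009)&(z<0.021)&(u<366)&(hsv[...,1]<90)
def comp(m):
    n,l,st,c=cv2.connectedComponentsWithStats(m.astype(np.uint8)); k=1+st[1:,4].argmax(); return l==k
m=base
pts=(P[m][:,:2]*1000).astype(np.float32); print(m.sum(),cv2.minAreaRect(pts))
vis=np.zeros((95,135),int)
# knob: high points right
k=roi&(u>366)&(z>0.085)&(z<0.105); print('knob',k.sum(),P[k].mean(0), u[k].mean(),v[k].mean())
g=roi&(hsv[...,1]>110)&(z>0.2); print('grip',g.sum(),P[g].mean(0),P[g].max(0),P[g].min(0)); print(cv2.minAreaRect((P[g][:,:2]*1000).astype(np.float32)))
c=roi&(u<325)&(z>0.21); print('catch',c.sum(),P[c].mean(0),P[c].max(0))
l=roi&(u>345)&(z>0.02)&(z<0.045); print('leg',l.sum(),P[l].mean(0),cv2.minAreaRect((P[l][:,:2]*1000).astype(np.float32)))
big=cv2.resize(img[120:225,260:420],(800,525),interpolation=cv2.INTER_CUBIC); cv2.imwrite('pics/topc.png',big[:,:,::-1])
E
```

```text
1968 ((579.87109375, -8.38763427734375), (314.44427490234375, 279.6294860839844), 89.36746978759766)
knob 32 [ 0.62908465 -0.26729775  0.09300593] 396.3125 163.46875
grip 237 [ 0.61763936 -0.08097745  0.43917128] [ 0.67370073 -0.01199333  1.48213187] [ 0.32510183 -0.12899414  0.27823102]
((497.46990966796875, -70.9770736694336), (95.89881896972656, 351.5149841308594), 86.36907958984375)
catch 38 [0.47047684 0.05473169 0.69914927] [0.56299132 0.10182389 1.48213187]
leg 329 [ 0.5530646  -0.1889627   0.03219248] ((634.7786254882812, -191.71624755859375), (176.9907989501953, 358.72320556640625), 69.00535583496094)
```

View pics/topc.png

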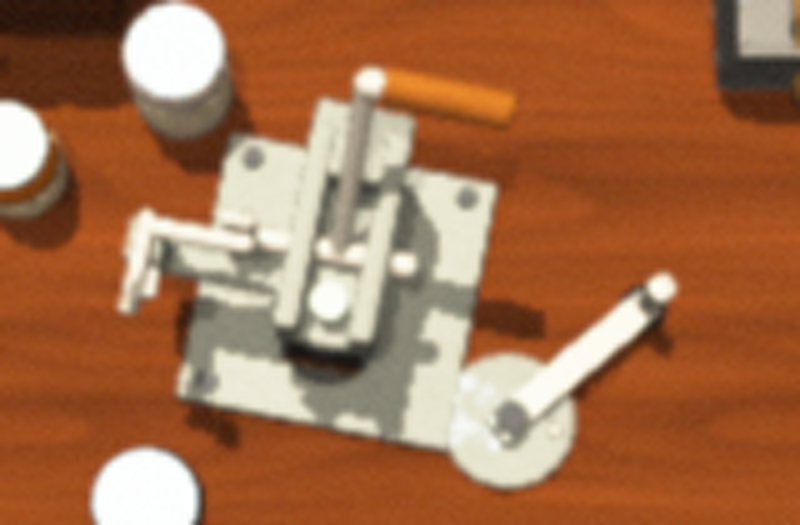

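```bash
cat >> h.py <<'E'
def ray(s,px,z):
    px=np.atleast_2d(px).astype(float); d=np.c_[(px-[s['cx'],s['cy']])/s['f'],np.ones(len(px))]@s['R']; c=-s['R'].T@s['t']
    return c+d*((z-c[2])/d[:,2])[:,None]
E
python3 - <<'E'
from h import *
s=dict(np.load('top0.npz'))
def r(px,z): return ray(s,np.array(px)/5+[260,120]-[.4,.4],z)
c=r([(232,133),(497,184),(450,453),(178,398)],0.015)
print(c.round(3)); o=c.mean(0); 
print(o,[np.linalg.norm(c[i]-c[i-1]).round(3) for i in range(4)])
d=(c[0]-c[3])+(c[1]-c[2]); yaw1=np.arctan2(d[1],d[0]); e=(c[0]-c[1])+(c[3]-c[2]); yaw2=np.arctan2(-e[0],e[1]); print(yaw1,yaw2)
yaw=(yaw1+yaw2)/2
M=lambda p:(np.array([o[0],o[1],0])+R.from_euler('z',yaw).apply(np.array(p)/1000))
print('hinge pred',M((-70,-140,34)),'meas',r([(512,418)],.04))
k=r([(662,286)],.095)[0]; print('knob',k)
h=M((-70,-140,34)); dd=k-h; print('r',np.hypot(*dd[:2]),'leg q',-(np.arctan2(dd[1],dd[0])-yaw)-.45)
print('grip pred',M((77,-50,290)), 'meas',r([(450,97)],.29)[0],'end',M((77,-90,290)),r([(515,108)],.29))
print('catch tip pred',M((-60,125-24,185+66)),'meas',r([(126,305)],.25))
for p in [(146,498),(175,40),(0,155)]: print(r([p],.1 if p[0]>160 else .05))
# refine fits by proj
for p in [(77,-90,290),(77,-10,290),(-60,101,251),(-70,-140,34)]: print(p,(proj(s,M(p))-[260,120])*5)
t=ray(s,[(289,221)],.03);print('tin',t)
E
```

```text
[[ 0.711  0.05   0.015]
 [ 0.672 -0.145  0.015]
 [ 0.473 -0.108  0.015]
 [ 0.514  0.089  0.015]]
[ 0.59256081 -0.02829647  0.015     ] [np.float64(0.201), np.float64(0.199), np.float64(0.202), np.float64(0.201)]
-0.18759669928495293 -0.19951499997908226
hinge pred [ 0.49693902 -0.15221771  0.034     ] meas [[ 0.49576837 -0.15087545  0.04      ]]
knob [ 0.58097397 -0.25062567  0.095     ]
r 0.12940633488508657 leg q 0.22046082469693945
grip pred [ 0.65850547 -0.09217371  0.29      ] meas [ 0.66059183 -0.09221054  0.29      ] end [ 0.65081149 -0.13142677  0.29      ] [[ 0.65374309 -0.13120655  0.29      ]]
catch tip pred [0.55310853 0.08235848 0.251     ] meas [[0.5411566  0.10509655 0.25      ]]
[[0.43838219 0.10868758 0.05      ]]
[[0.75529484 0.08692019 0.1       ]]
[[0.68577748 0.21574344 0.05      ]]
(77, -90, 290) [[513.43511847 110.75362432]]
(77, -10, 290) [[382.60015013  86.02083244]]
(-60, 101, 251) [[161.12062396 283.43392874]]
(-70, -140, 34) [[511.05836629 415.35901743]]
tin [[0.43352661 0.10960496 0.03      ]]
```

```bash
cat >> h.py <<'E'
O=np.array([.5926,-.0283,0]); YAW=-.193
def M(p): return O+R.from_euler('z',YAW).apply(np.array(p)/1000)
def knob(q,z=76): a=-.45-q; return M((-70+130*np.cos(a),-140+130*np.sin(a),z))
def tooldown(a): # tool y at world angle a, z down
    y=np.array([np.cos(a),np.sin(a),0]); z=np.array([0,0,-1.]); return R.from_matrix(np.c_[np.cross(y,z),y,z])
def rows(targets,a,start=None):
    s=readout.sense(); p,r=(s['tcp_pos'],R.from_quat(s['tool_rot'])) if start is None else start
    for t in targets:
        print('turn',np.degrees((r.inv()*tooldown(a)).as_rotvec()).round(1),'shift',(r.inv().apply(t-p)*1000).round(1))
E
python3 - <<'E'
from h import *
print(manip.tip_extent, [x for x in dir(manip) if x[0]!='_'])
p0=readout.sense()['tcp_pos']
k=knob(.22); print(k,knob(1.38))
rows([p0+[0,0,.1]],1.307); rows([np.r_[.40,.12,.34],k+[0,0,.264],k+[0,0,.08],k],.128)
print('other grip sanity', M((-60,101,251)),M((-103,-50,272)))
E
```

```text
0.025 ['PlanningError', 'tip_extent']
[ 0.58156804 -0.25104791  0.076     ] [ 0.44024377 -0.2692076   0.076     ]
turn [-0.1 -0.   0. ] shift [   0.    -0.2 -100. ]
turn [-0.1  0.  67.6] shift [-355.  -404.4  -83.9]
turn [-0.1  0.  67.6] shift [-627.  -715.3  -83.4]
turn [-0.1  0.  67.6] shift [-627.1 -714.9  100.6]
turn [-0.1  0.  67.6] shift [-627.1 -714.8  180.6]
other grip sanity [0.55308621 0.082333   0.251     ] [ 0.48192217 -0.05761584  0.272     ]
```

>>> move_arm([
  [0,0,0,0,0,-80,0],
  [0,0,0,0,0,-80,0],
  [0,0,67.6,-627,-715,-83,0],
  [0,0,67.6,-627,-715,-83,0],
  [0,0,67.6,-627,-715,-83,0],
  [0,0,67.6,-627,-715,-83,0],
  [0,0,67.6,-627,-715,-83,0],
  [0,0,67.6,-627,-715,-83,0],
  [0,0,67.6,-627,-715,-83,0],
  [0,0,67.6,-627,-715,-83,0],
  [0,0,67.6,-627,-715,-83,0],
  [0,0,67.6,-627,-715,-83,0],
])

```text
t: 1.1
tcp_pos: [0.3465, 0.2274, 0.3375]
tool_rot: [0.662, 0.749, -0.0, -0.0]
force: [1.5, 0.5, -0.3]
finger_gap: 1.0
gripper_force: 0.0
```

```bash
python3 - <<'E'
from h import *
k=knob(.22)
rows([k+[0,0,.264],k+[0,0,.08],k],.128); print(readout.sense()['tcp_pos'],readout.sense()['qd'].round(2))
E
```

```text
turn [-0.   0.  -0.3] shift [-503.6  174.9   -2.5]
turn [-0.   0.  -0.3] shift [-503.6  174.9  181.5]
turn [-0.   0.  -0.3] shift [-503.6  174.9  261.5]
[0.34646976 0.22741923 0.33750014] [-1.24 -0.13  0.15  0.   -0.04 -0.64]
```

>>> move_arm([
  [0,0,0,-480,170,0,0],
  [0,0,0,-480,170,0,0],
  [0,0,0,-480,170,0,0],
  [0,0,0,-480,170,0,0],
  [0,0,0,-480,170,0,0],
  [0,0,0,-480,170,0,0],
  [0,0,0,-480,170,0,0],
  [0,0,0,-480,170,0,0],
  [0,0,0,-480,170,0,0],
  [0,0,0,-480,170,0,0],
  [0,0,0,-480,170,0,0],
  [0,0,0,-480,170,0,0],
])

```text
t: 2.1
tcp_pos: [0.572, -0.2189, 0.337]
tool_rot: [0.661, 0.75, -0.0, -0.001]
force: [0.8, -0.1, 0.5]
finger_gap: 1.001
gripper_force: 0.0
```

>>> move_arm([
  [0,0,0,0,0,0,0],
  [0,0,0,0,0,0,0],
  [0,0,0,0,0,0,0],
  [0,0,0,0,0,0,0],
])

```text
t: 2.43
tcp_pos: [0.571, -0.2156, 0.3373]
tool_rot: [0.66, 0.751, 0.0, -0.001]
force: [0.3, 0.8, 0.3]
finger_gap: 1.0
gripper_force: 0.0
```

```bash
python3 - <<'E'
from h import *
k=knob(.22)
rows([k+[0,0,.264],k+[0,0,.08],k],.128); print(readout.sense()['tcp_pos'])
s=snap('wrist'); cv2.imwrite('pics/w1.png',s['img'][:,:,::-1])
k=knob(.22,95);print(proj(s,k),k)
E
```

```text
turn [-0.1 -0.1  0. ] shift [-36.5   5.9  -2.8]
turn [-0.1 -0.1  0. ] shift [-36.7   6.1 181.2]
turn [-0.1 -0.1  0. ] shift [-36.8   6.2 261.2]
[ 0.57103091 -0.21562542  0.33730657]
[[325.3400651  205.70860183]] [ 0.58156804 -0.25104791  0.095     ]
```

View pics/w1.png

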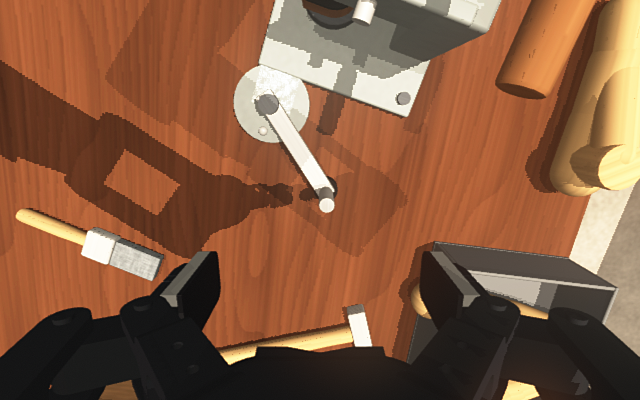

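The wrist view shows the knob top at (326,204), against a predicted (325,206), so the model is good. Descending over the knob.

>>> move_arm([
  [0,0,0,-37,6,0,0],
  [0,0,0,-37,6,0,0],
  [0,0,0,-37,6,180,0],
  [0,0,0,-37,6,180,0],
  [0,0,0,-37,6,180,0],
  [0,0,0,-37,6,180,0],
  [0,0,0,-37,6,180,0],
  [0,0,0,-37,6,261,0],
  [0,0,0,-37,6,261,0],
  [0,0,0,-37,6,261,0],
  [0,0,0,-37,6,261,0],
  [0,0,0,-37,6,261,0],
])

```text
t: 3.48
tcp_pos: [0.5837, -0.253, 0.0788]
tool_rot: [0.66, 0.751, 0.0, 0.002]
force: [0.7, -0.1, 0.3]
finger_gap: 1.0
gripper_force: 0.0
```

>>> move_arm([
  [0,0,0,0,0,0,1],
  [0,0,0,0,0,0,1],
  [0,0,0,0,0,0,1],
  [0,0,0,0,0,0,1],
  [0,0,0,0,0,0,1],
  [0,0,0,0,0,0,1],
  [0,0,0,0,0,0,1],
  [0,0,0,0,0,0,1],
  [0,0,0,0,0,0,1],
  [0,0,0,0,0,0,1],
], squeeze=20)

```text
t: 4.32
tcp_pos: [0.5828, -0.2533, 0.0775]
tool_rot: [0.661, 0.751, 0.0, 0.001]
force: [-1.8, -0.2, 6.0]
finger_gap: 0.204
gripper_force: 21.6
```

```bash
python3 - <<'E'
from h import *
s=readout.sense();print(s['tcp_pos'],s['finger_gap'],s['gripper_force'],s['force'])
st=(s['tcp_pos'],R.from_quat(s['tool_rot']))
d=s['tcp_pos']-M((-70,-140,0)); q=-(np.arctan2(d[1],d[0])-YAW)-.45; print(q,np.hypot(*d[:2]))
qs=np.linspace(q,1.4,16)[1:]
base=knob(q)
rows([s['tcp_pos']+knob(x)-base for x in qs],.128,st)
E
```

```text
[ 0.58282838 -0.25329806  0.077526  ] 0.20433494927747384 21.555023789405823 [-1.81395145 -0.22086626  6.00503808]
0.22381315845019406 0.13253004197792398
turn [ 0.  0. -0.] shift [-5.2 -8.8 -0. ]
turn [ 0.  0. -0.] shift [ -9.7 -17.9  -0. ]
turn [ 0.  0. -0.] shift [-13.5 -27.4  -0. ]
turn [ 0.  0. -0.] shift [-16.6 -37.1  -0. ]
turn [ 0.  0. -0.] shift [-18.8 -47.   -0. ]
turn [ 0.  0. -0.] shift [-20.3 -57.1  -0. ]
turn [ 0.  0. -0.] shift [-21.  -67.3  -0. ]
turn [ 0.  0. -0.] shift [-20.9 -77.5  -0. ]
turn [ 0.  0. -0.] shift [-19.9 -87.6  -0.1]
turn [ 0.  0. -0.] shift [-18.2 -97.7  -0.1]
turn [ 0.  0. -0.] shift [-1.580e+01 -1.075e+02 -1.000e-01]
turn [ 0.  0. -0.] shift [-1.250e+01 -1.172e+02 -1.000e-01]
turn [ 0.  0. -0.] shift [-8.500e+00 -1.266e+02 -1.000e-01]
turn [ 0.  0. -0.] shift [-3.800e+00 -1.356e+02 -1.000e-01]
turn [ 0.  0. -0.] shift [ 1.600e+00 -1.442e+02 -1.000e-01]
```

>>> move_arm([
  [0,0,0,-5,-9,0,1],
  [0,0,0,-9.5,-18,0,1],
  [0,0,0,-13.5,-27.5,0,1],
  [0,0,0,-16.5,-37,0,1],
  [0,0,0,-19,-47,0,1],
  [0,0,0,-20.5,-57,0,1],
  [0,0,0,-21,-67,0,1],
  [0,0,0,-21,-77.5,0,1],
  [0,0,0,-20,-87.5,0,1],
  [0,0,0,-18,-97.5,0,1],
  [0,0,0,-16,-107.5,0,1],
  [0,0,0,-12.5,-117,0,1],
])

```text
t: 5.32
tcp_pos: [0.4684, -0.2826, 0.0772]
tool_rot: [0.661, 0.75, -0.0, 0.003]
force: [4.7, -2.0, 4.7]
finger_gap: 0.205
gripper_force: 21.6
```

>>> move_arm([
  [0,0,0,4,-9.5,0,1],
  [0,0,0,8.5,-18.5,0,1],
  [0,0,0,14,-27,0,1],
  [0,0,0,14,-27,0,1],
  [0,0,0,14,-27,0,1],
])

```text
t: 5.73
tcp_pos: [0.4433, -0.2733, 0.0771]
tool_rot: [0.662, 0.75, 0.001, 0.006]
force: [13.9, -1.8, -2.7]
finger_gap: 0.205
gripper_force: 22.4
```

```bash
python3 - <<'E'
from h import *
s=readout.sense();print(s['tcp_pos'],s['finger_gap'],s['gripper_force'],s['force'])
d=s['tcp_pos']-M((-70,-140,0)); q=-(np.arctan2(d[1],d[0])-YAW)-.45; print(q,np.hypot(*d[:2]))
E
```

```text
[ 0.44327571 -0.27331427  0.07708244] 0.20453099867190702 22.410768270492554 [13.94796548 -1.8109628  -2.6620179 ]
1.3458542935330307 0.13244628919023446
```

>>> move_arm([
  [0,0,0,0,0,0,0.3],
  [0,0,0,0,0,0,0.3],
  [0,0,0,0,0,0,0.3],
  [0,0,0,0,0,0,0.3],
  [0,0,0,0,0,-260,0.3],
  [0,0,0,0,0,-260,0.3],
  [0,0,0,0,0,-260,0.3],
  [0,0,0,0,0,-260,0.3],
  [0,0,0,0,0,-260,1],
  [0,0,0,0,0,-260,1],
  [0,0,0,0,0,-260,1],
  [0,0,0,0,0,-260,1],
])

```text
t: 6.73
tcp_pos: [0.4401, -0.2707, 0.3402]
tool_rot: [0.661, 0.751, -0.0, 0.004]
force: [-0.1, -0.3, -0.5]
finger_gap: 0.131
gripper_force: 0.0
```

>>> move_arm([
  [0,0,0,0,0,0,1],
  [0,0,0,0,0,0,1],
  [0,0,0,0,0,0,1],
])

```text
t: 6.98
tcp_pos: [0.4382, -0.2688, 0.334]
tool_rot: [0.661, 0.751, 0.0, -0.003]
force: [-0.5, 0.1, -1.1]
finger_gap: 0.003
gripper_force: 0.0
```

```bash
python3 - <<'E'
from h import *
s=readout.sense();print(s['tcp_pos'],s['finger_gap'])
rows([M((-64,75,340)),M((-64,75,250))],YAW)
w=snap('top'); P=cloud(w)
print(proj(w,knob(1.38,95)),proj(w,M((-60,101,251))))
cv2.imwrite('pics/t2.png',cv2.resize(w['img'][120:240,260:420],(800,600),interpolation=cv2.INTER_CUBIC)[:,:,::-1])
E
```

```text
[ 0.43823018 -0.26876558  0.33399294] 0.0026621883993505017
turn [-0.3 -0.2 18.3] shift [310.3 146.4  -5.1]
turn [-0.3 -0.2 18.3] shift [309.9 146.8  84.9]
[[398.38711507 217.37968931]] [[292.23237986 176.69393756]]
```

View pics/t2.png

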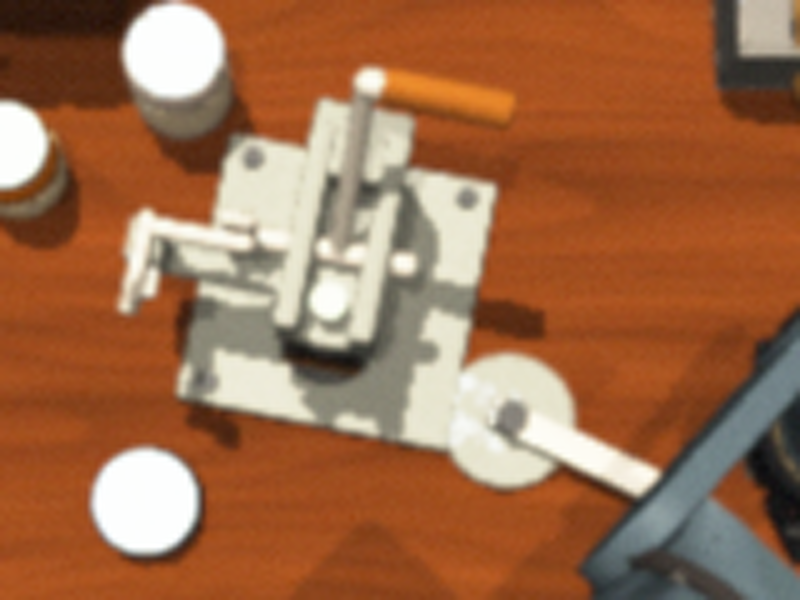

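The leg now points from (512,412) to about (650,480), its end position. The catch tab is hard to make out near (126–160, 290), so I'll check it with the wrist camera.

>>> move_arm([
  [0,0,18.3,310,146,-5,1],
  [0,0,18.3,310,146,-5,1],
  [0,0,18.3,310,146,-5,1],
  [0,0,18.3,310,146,-5,1],
  [0,0,18.3,310,146,-5,1],
  [0,0,18.3,310,146,-5,1],
  [0,0,18.3,310,146,-5,1],
  [0,0,18.3,310,146,-5,1],
  [0,0,18.3,310,146,-5,1],
  [0,0,18.3,310,146,-5,1],
  [0,0,18.3,310,146,-5,1],
  [0,0,18.3,310,146,-5,1],
])

```text
t: 8.03
tcp_pos: [0.5443, 0.0556, 0.3404]
tool_rot: [0.772, 0.636, -0.001, -0.001]
force: [0.1, -0.2, 0.3]
finger_gap: 0.001
gripper_force: 0.0
```

```bash
python3 - <<'E'
from h import *
w=snap('wrist')
print(readout.sense()['tcp_pos'],M((-64,75,340)))
rows([M((-64,75,340)),M((-64,75,250))],YAW)
pts=[(-69,101,251),(-51,101,251),(-69,125,185),(-14,125,185)]
print(proj(w,[M(p) for p in pts]).round())
cv2.imwrite('pics/w2.png',w['img'][:,:,::-1])
E
```

```text
[0.54439466 0.05516573 0.34069717] [0.54417358 0.05758295 0.34      ]
turn [-0.1  0.  -0. ] shift [ 2.3 -0.7  0.7]
turn [-0.1  0.  -0. ] shift [ 2.4 -0.5 90.7]
[[312. 173.]
 [340. 173.]
 [314. 129.]
 [383. 129.]]
```

View pics/w2.png

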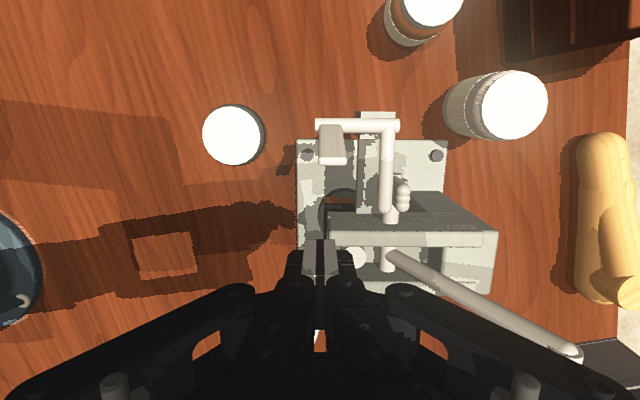

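Tab tip shows at (318–346,163), predicted (312–340,173): about 4–6 mm further out, consistent with a small starting angle. Next I'll descend beside it and flip it.

>>> move_arm([
  [0,0,0,2,2,0,1],
  [0,0,0,2,2,40,1],
  [0,0,0,2,2,90,1],
  [0,0,0,2,2,90,1],
  [0,0,0,2,2,90,1],
  [0,0,0,2,2,90,1],
])

```text
t: 8.58
tcp_pos: [0.5479, 0.0571, 0.2523]
tool_rot: [0.772, 0.636, 0.0, 0.0]
force: [0.1, -0.3, 0.2]
finger_gap: -0.001
gripper_force: 0.0
```

>>> move_arm([
  [0,0,0,15,0,0,1],
  [0,0,0,25,0,0,1],
  [0,0,0,34,0,0,1],
  [0,0,0,43,0,-2,1],
  [0,0,0,51,0,-4,1],
  [0,0,0,58,0,-2,1],
  [0,0,0,64,0,1,1],
  [0,0,0,69,0,5,1],
  [0,0,0,74,0,10,1],
  [0,0,0,80,0,17,1],
  [0,0,0,83,0,23,1],
  [0,0,0,83,0,26,1],
])

```text
t: 9.58
tcp_pos: [0.5634, 0.1405, 0.2256]
tool_rot: [0.772, 0.636, 0.001, -0.001]
force: [-4.8, 1.6, 22.6]
finger_gap: 0.001
gripper_force: 10.3
```

>>> move_arm([
  [0,0,0,0,0,0,1],
  [0,0,0,0,0,0,1],
  [0,0,0,0,0,0,1],
  [0,0,0,0,0,0,1],
])

```text
t: 9.92
tcp_pos: [0.5633, 0.1404, 0.2262]
tool_rot: [0.772, 0.636, 0.001, -0.001]
force: [-1.2, 2.6, 8.2]
finger_gap: 0.001
gripper_force: 3.2
```

```bash
python3 - <<'E'
from h import *
w=snap('wrist'); s=readout.sense(); print(s['force'], R.from_euler('z',-YAW).apply(s['tcp_pos']-O)*1000)
cv2.imwrite('pics/w3.png',w['img'][:,:,::-1])
E
```

```text
[-0.97098093  2.68351181  7.58663247] [-61.17223816 159.92625223 226.21223311]
```

View pics/w3.png

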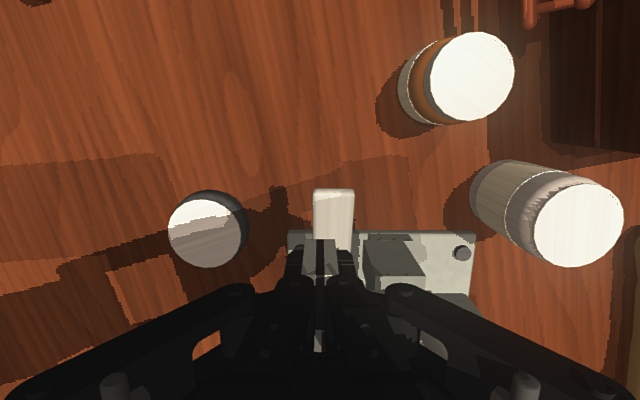

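The tab now lies outward under the finger, around (333,215), and the force peaked at the stop. The catch is off. Lift, open and go above the lever grip.

```bash
python3 - <<'E'
from h import *
rows([M((-60,158,396)),M((77,-50,396)),M((77,-50,296))],YAW)
E
```

```text
turn [ 0.  -0.1  0. ] shift [  -1.5    1.2 -169.8]
turn [ 0.  -0.1  0. ] shift [-209.5  138.2 -170.3]
turn [ 0.  -0.1  0. ] shift [-209.8  138.1  -70.3]
```

>>> move_arm([
  [0,0,0,0,0,-170,1],
  [0,0,0,0,0,-170,1],
  [0,0,0,0,0,-170,1],
  [0,0,0,0,0,-170,1],
  [0,0,0,0,0,-170,0.3],
  [0,0,0,-210,138,-170,0],
  [0,0,0,-210,138,-170,0],
  [0,0,0,-210,138,-170,0],
  [0,0,0,-210,138,-170,0],
  [0,0,0,-210,138,-170,0],
  [0,0,0,-210,138,-170,0],
  [0,0,0,-210,138,-170,0],
])

```text
t: 10.97
tcp_pos: [0.6604, -0.1011, 0.3928]
tool_rot: [0.774, 0.633, -0.001, 0.001]
force: [0.8, 1.5, 0.2]
finger_gap: 0.998
gripper_force: 0.0
```

>>> move_arm([
  [0,0,0,0,0,0,0],
  [0,0,0,0,0,0,0],
  [0,0,0,0,0,0,0],
  [0,0,0,0,0,0,0],
])

```text
t: 11.3
tcp_pos: [0.658, -0.0914, 0.3956]
tool_rot: [0.771, 0.637, -0.0, -0.0]
force: [-0.1, 0.5, -0.1]
finger_gap: 0.998
gripper_force: 0.0
```

```bash
python3 - <<'E'
from h import *
w=snap('wrist'); rows([M((77,-50,396)),M((77,-50,296))],YAW)
print(proj(w,[M((77,-90,290)),M((77,-10,290)),M((-60,191,207))]).round(),readout.sense()['finger_gap'])
cv2.imwrite('pics/w4.png',w['img'][:,:,::-1])
E
```

```text
turn [-0.  -0.   0.2] shift [-0.6  0.6 -0.2]
turn [-0.  -0.   0.2] shift [-0.6  0.6 99.8]
[[ 321.  263.]
 [ 321.  152.]
 [ 139. -132.]] 1.0001149311961022
```

View pics/w4.png

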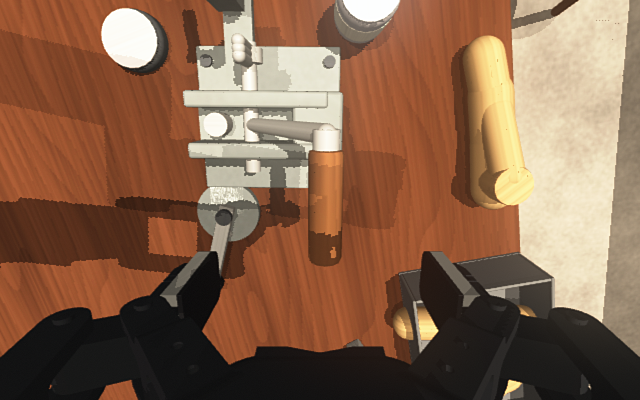

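The grip spans (308–342, 150–265), predicted centre column 321 against 325 seen. Descend and grip.

>>> move_arm([
  [0,0,0,-1,2.5,30,0],
  [0,0,0,-1,2.5,60,0],
  [0,0,0,-1,2.5,100,0],
  [0,0,0,-1,2.5,100,0],
  [0,0,0,-1,2.5,100,0],
  [0,0,0,-1,2.5,100,0],
])

```text
t: 11.85
tcp_pos: [0.6618, -0.0943, 0.2977]
tool_rot: [0.771, 0.636, 0.001, 0.001]
force: [-1.0, 0.0, 0.4]
finger_gap: 1.001
gripper_force: 0.0
```

>>> move_arm([
  [0,0,0,0,0,0,1],
  [0,0,0,0,0,0,1],
  [0,0,0,0,0,0,1],
  [0,0,0,0,0,0,1],
  [0,0,0,0,0,0,1],
  [0,0,0,0,0,0,1],
  [0,0,0,0,0,0,1],
  [0,0,0,0,0,0,1],
  [0,0,0,0,0,0,1],
  [0,0,0,0,0,0,1],
], squeeze=40)

```text
t: 12.68
tcp_pos: [0.6611, -0.0948, 0.2965]
tool_rot: [0.772, 0.636, 0.0, 0.001]
force: [-0.3, -0.1, 5.5]
finger_gap: 0.268
gripper_force: 39.1
```

```bash
python3 - <<'E'
from h import *
s=readout.sense(); p=R.from_euler('z',-YAW).apply(s['tcp_pos']-O)*1000
print(p,s['finger_gap'],s['gripper_force'],s['force'])
G=lambda q:np.array((-160*np.sin(q-.5),-50,150+160*np.cos(q-.5)))
for q in np.linspace(0,1.2,15)[1:]: 
    d=G(q)-G(0); print(round(q,2),'y %.1f z %.1f'%(d[0],-d[2]))
E
```

```text
[ 79.97138537 -52.13782382 296.5020249 ] 0.2680678774078359 39.11023736000061 [-0.32947963 -0.08255816  5.49756532]
0.09 y -12.3 z -6.1
0.17 y -25.1 z -11.0
0.26 y -38.2 z -14.9
0.34 y -51.7 z -17.6
0.43 y -65.3 z -19.2
0.51 y -79.0 z -19.6
0.6 y -92.7 z -18.8
0.69 y -106.3 z -16.8
0.77 y -119.6 z -13.7
0.86 y -132.6 z -9.5
0.94 y -145.3 z -4.2
1.03 y -157.4 z 2.2
1.11 y -168.9 z 9.7
1.2 y -179.8 z 18.0
```

>>> move_arm([
  [0,0,0,0,-12,-6,1],
  [0,0,0,0,-25,-11,1],
  [0,0,0,0,-25,-11,1],
  [0,0,0,0,-25,-11,1],
])

```text
t: 13.02
tcp_pos: [0.6378, -0.0902, 0.3071]
tool_rot: [0.772, 0.636, 0.002, 0.002]
force: [5.4, 0.3, 1.4]
finger_gap: 0.265
gripper_force: 39.9
```

Not blocked. Continue to the stop.

>>> move_arm([
  [0,0,0,0,-13,-4,1],
  [0,0,0,0,-27,-6.5,1],
  [0,0,0,0,-40,-8,1],
  [0,0,0,0,-54,-8.5,1],
  [0,0,0,0,-68,-8,1],
  [0,0,0,0,-81,-6,1],
  [0,0,0,0,-95,-2.5,1],
  [0,0,0,0,-108,1.5,1],
  [0,0,0,0,-120,7,1],
  [0,0,0,0,-132,13,1],
  [0,0,0,0,-144,20.5,1],
  [0,0,0,0,-155,29,1],
])

```text
t: 14.02
tcp_pos: [0.4876, -0.0601, 0.2807]
tool_rot: [0.772, 0.636, 0.004, 0.003]
force: [3.5, 3.3, 14.3]
finger_gap: 0.263
gripper_force: 41.4
```

>>> move_arm([
  [0,0,0,0,-1,1,1],
  [0,0,0,0,-2,2,1],
  [0,0,0,0,-2,2,1],
  [0,0,0,0,-2,2,1],
  [0,0,0,0,-2,2,1],
  [0,0,0,0,-2,2,1],
  [0,0,0,0,-2,2,1],
  [0,0,0,0,-2,2,1],
])

```text
t: 14.68
tcp_pos: [0.4847, -0.0596, 0.2782]
tool_rot: [0.772, 0.636, 0.003, 0.002]
force: [1.7, 3.6, 15.7]
finger_gap: 0.265
gripper_force: 41.5
```

```bash
python3 - <<'E'
from h import *
s=readout.sense(); p=R.from_euler('z',-YAW).apply(s['tcp_pos']-O)*1000
print(p,s['finger_gap'],s['gripper_force'],s['force'])
print('lever',np.arctan2(-p[0],p[2]-6-150)+.5, np.hypot(p[0],p[2]-156))
w=snap('top'); print(proj(w,[knob(1.38,95),M((-60,191,207)),M((-60,125,185))]).round(1))
cv2.imwrite('pics/t5.png',cv2.resize(w['img'][120:240,260:420],(800,600),interpolation=cv2.INTER_CUBIC)[:,:,::-1])
E
```

```text
[-99.86440127 -51.38483279 278.21644722] 0.26523243349407966 41.48112416267395 [ 1.65825048  3.552766   15.68556517]
lever 1.1850877330214264 157.82825669789997
[[398.4 217.4]
 [265.5 173.9]
 [286.5 179. ]]
```

View pics/t5.png

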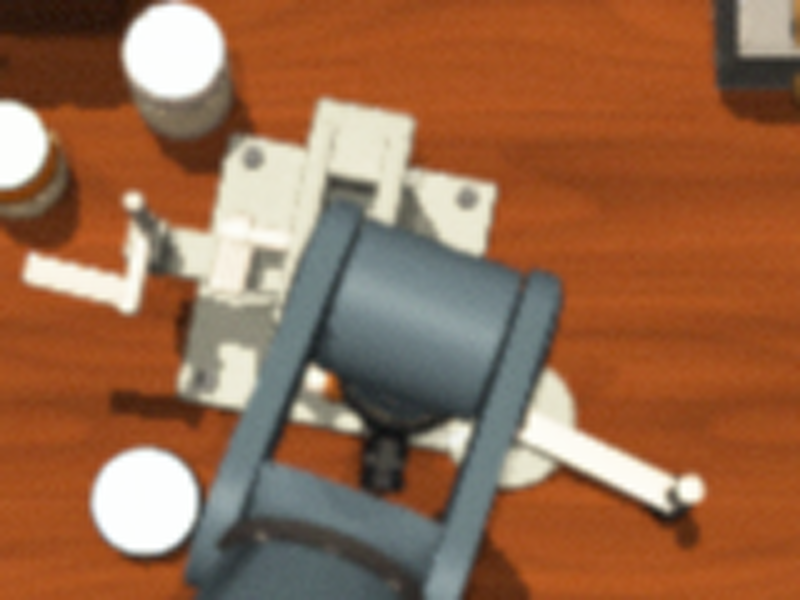

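The knob is at (690,490), which is the predicted seated position. The catch tab lies outward at (25–135, 280), the lever is at about 1.19 rad and still gripped, and the bystanders have not moved. Handing in.

```bash
python3 -c "
from station import order; print(order.sign_off())"
```

```text
the job is handed in; nothing more can be done
None
```

I handed the job in with the leg seated, the catch off and the lever held in the gripper at about 1.19 of 1.2 rad; the sign-off returned no verdict, so I don't have the judged result.

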